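# Seat the lugged lid on the kettle

## Task

Take the steel lid off its sloping draining rest and put it on the kettle. Turn it until its three lugs drop into the notches in the mouth, so that it sits fully down, flush and level on the rim, then let go. Set it down gently without dropping it, and leave everything else on the shelf where it stands.

Things in the scene. Friction and masses are not known exactly. Their poses are not given: they have to be found in the camera images.
- kettle_lid: Stainless kettle lid, 130 to 210 g: flat disc 110 mm across, 3 mm thick, with a dome up to 7 mm. Origin: centre of the disc's flat underside; z out of its top; x along the bar handle. At the start it lies, plug down, on the rest, its z leaning 28 deg from vertical to the rest's low side (the rest's -x), its bar running up and down the slope.
- lid_bar (a point): Middle of the lid's black bar handle, 27 mm above the lid's origin on its axis; axes as the lid's. Bar 52 mm long (x), 14 mm wide (y), 14 mm high, on two posts 8 x 10 mm at x = +-19 mm.
- lid_plug (a point): Centre of the foot of the lid's plug, 12 mm below its origin; axes as the lid's. The plug is round, 74 mm across, its lower edge chamfered by 3 mm. Three black lugs 8 mm wide stick out from it to 48 mm from the axis, 120 deg apart, the first along the lid's +x; they reach from the disc to 6 mm below it.
- rest: Blue draining rest, fixed; origin under its centre on the shelf. Its board, 130 x 124 mm, slopes at 28 deg, low side to its -x (roughly towards the robot), board centre 75 mm up. Two 8 mm pegs square to the board, 21 mm tall, stop the lid's lower edge, 49 mm downhill of the centre and 34 mm to either side. Lift the lid along its own axis.
- kettle: Stainless electric kettle on a black base 164 mm across, fixed to the shelf. Origin under its centre on the shelf, z up. Spout along +x (to 141 mm from the axis, 133 mm high), black handle along -x (to 124 mm, 124 mm high); nothing of it stands above the mouth.
- kettle_mouth (a point): Centre of the kettle's open mouth, in the rim's plane 150 mm above the shelf; axes as the kettle's. The steel rim is 115 mm across; inside and level with it is a fixed grey collar, opening 78 mm across. Fully seated, the lid's origin lies at this point; while its lugs ride on the collar it sits 6 mm too high.
- kettle_front (a point): Front edge of the mouth's collar, 46 mm along the kettle's +x from the mouth's centre. The collar has 3 notches about 16 mm wide, 120 deg apart, one within 0.7 rad either way round from this point: just where is not reported, but can be seen from above or felt. The lugs drop in with about 4 mm play to each side; any of the three ways round will do.
- puck_lamp: White round LED puck lamp, 76 mm across, 27 mm high, between kettle and rest. Leave it.
- funnel: Grey silicone funnel, mouth down, 80 mm across, 70 mm high. Leave it.
- bento_lower: Lower bento box, red with a black lid, 109 x 169 mm, 56 mm high. Leave it.
- bento_upper: Upper bento box, white with a red lid, the same size, stacked on the lower. Leave it.
- tea_tin: Green tea tin, 72 mm across, 100 mm high. Leave it.
- mug: Blue mug, 80 mm across, 85 mm high. Leave it.
- spoon: Spoon lying on the shelf towards the left side. Leave it.
There are look-alikes about, which are no part of the job. Of the things that look like the kettle_lid, the largest one is meant.

How it is judged:
By the outcome, as a careful person would: the job done as asked, in the order asked, and still so for the second after the job is handed in, with the robot touching nothing.
It also fails if it takes over 58 s, if anything falls off the work surface, if the arm or the gripper's body presses on something with over 40 N, if the wrist force passes 120 N, or if a joint passes its speed limit or range.

## Robot

A 6-joint arm with a two-finger parallel gripper is mounted at the origin on the work surface. World frame = base frame: x ahead of the robot, y to its left, z up, the work surface at z = 0. Lengths are in mm, angles in rad, forces in N, time in s.
With the tool pointing down it reaches from about 300 to 1000 mm from the base axis. Payload 5.1 kg.
Tool frame: the origin (TCP) lies at the very end of the fingers, on their centre line; the grasp point (between the pads) lies env.pinch_z behind it (env.pinch_z is the distance from the TCP to the grasp point, in mm); z points along the fingers, y is the line along which they close (so a half turn about z gives the same grasp; the last joint's range is limited). The gripper opens to 95 mm and grips with 3 to 60 N. Pads are 20 mm wide; open, the fingers measure 119 mm over their backs; the gripper's body (75 mm by 180 mm) begins 59 mm behind the grasp point.
Start: joints at [-1.22, 0.124, 1.65, -0, 1.367, -0.083], TCP at [273.177, -589.796, 214.656] pointing down, gripper open.
Joint ranges: [-2.61, 2.61], [-1.02, 2.33], [0.03, 2.71], [-1.35, 4.49], [0.32, 2.68], [-2.91, 2.91]. Speed limits (rad/s): [2.57, 2.57, 3.14, 3.14, 3.14, 3.14].

## Interface

Orientations are given as a rotation vector (axis times angle).
In Python, from bench import env, viewer gives the robot as it stands.
- The arm moves only by the tool arm_command, never from a script. Its argument "motion" is text: rows parted by semicolons, each of 7 numbers parted by spaces: the closure, from -1 (fully open) to 1 (shut), then the shift along the tool's x, y, z scaled (see below), then the turn, a rotation vector about the tool's x, y, z scaled (see below). In form: gripper x y z rx ry rz; .... A call has 1 to 20 rows; each row is the pose to reach, as a shift and turn from the pose commanded when the call began, along the tool's axes at that moment; what a row does not reach only later rows make up. The controller multiplies each number of a shift by 0.3 m and each number of a turn by 60 degrees. A row lasts 1/8 s, in which the tool goes at most 62.5 mm and 10.7 degrees, less where a joint would pass 70% of its speed; a pose out of reach is approached as far as the arm can. A call with a number of a shift or a turn outside -1 to 1 is refused whole. A call with a gripper value outside its range is refused whole. The fingers move at their own pace and stop on an object; the grip force is fixed at half the most. Time passes only in rows, so rows that repeat a pose let the fingers close. It gives the time, the measured TCP pose, the force, the opening and the grip force at its end, in the units of the state.
- env.get_obs(): the state, without advancing time (a new reading comes with each control period).
- viewer.camera(name): name is "scene" or "top" or "wrist"; returns a dict with "color" (480x640x3 uint8, blue, green, red), "fx", "fy", "cx", "cy" (pixels), "k1" (the pictures are not rectified: a ray, as slopes to the right and down, at radius r is drawn at 1 + k1 r^2 times it, then the intrinsics apply), "pose" (4x4, takes a point from camera to world coordinates). Camera axes: x right, y up, looking along -z (the intrinsics and any distortion apply to the point x, -y, -z); pixel columns grow to the right and rows downward; lengths in mm; the calibration is good to about 2 mm. A picture is of the moment at which its call begins. There is no depth.
- env.close_job(): hands the job in; it is judged then, once.
The state is a dict: "time_s": time; "joint_positions": joint angles; "qvel": joint speeds; "joint_torque": joint torques, N m; "tcp_pos": TCP position; "eef_rot": TCP orientation; "contact_force": force on the tool from outside, world axes, zero at the start; "ft_torque": the same for the moment, N m; "width": finger opening in mm; "gripper_force": force on a finger pad.
Only numpy, scipy, OpenCV 4.12 (cv2) and the standard library are available. Lean on these libraries where they do the work, as an engineer would, in place of code of your own. Each camera call takes 0.05 s, during which the arm holds its last target. There are 200 camera calls.

## Working session

There is one attempt and no reset: what is moved stays moved. The work goes in short steps, Python scripts to look and compute and a tool call to move; the robot and the scene stay as the last step left them, time stands still between calls to the robot, and variables do not carry over. Pictures are saved under pics/ and viewed, at most 10 in all, crops included, and the job is handed in when it is done.

Besides the shell and the picture viewer there is one more tool, called after "Call:" by a JSON object that holds its "name" and its "arguments", one argument or row to a line. arm_command: Moves the arm, as the interface text tells. Its arguments: {"type":"object","properties":{"motion":{"type":"string"}},"required":["motion"]}

```bash
mkdir -p pics; ls
cat > h.py <<'E'
import numpy as np, cv2
from scipy.spatial.transform import Rotation as R
from bench import env, viewer
def ray(c,u,v):
    x=(u-c["cx"])/c["fx"]; y=(v-c["cy"])/c["fy"]; rd=np.hypot(x,y); r=rd
    for _ in range(20): r=rd/(1+c["k1"]*r*r)
    s=r/rd if rd>0 else 1
    P=np.array(c["pose"]); d=P[:3,:3]@np.array([x*s,-y*s,-1]); return P[:3,3],d/np.linalg.norm(d)
def plane(c,u,v,z):
    o,d=ray(c,u,v); return o+d*(z-o[2])/d[2]
def proj(c,p):
    P=np.array(c["pose"]); q=P[:3,:3].T@(np.asarray(p,float)-P[:3,3]); x=q[0]/-q[2]; y=-q[1]/-q[2]; k=1+c["k1"]*(x*x+y*y)
    return np.array([c["fx"]*x*k+c["cx"],c["fy"]*y*k+c["cy"]])
def tri(c1,p1,c2,p2):
    o1,d1=ray(c1,*p1);o2,d2=ray(c2,*p2)
    s=np.linalg.lstsq(np.stack([d1,-d2],1),o2-o1,rcond=None)[0]
    a=o1+s[0]*d1;b=o2+s[1]*d2; return (a+b)/2,np.linalg.norm(a-b)
E
python3 - <<'E'
from h import *
import pickle
print(env.pinch_z, env.get_obs())
for n in ["scene","top"]:
    c=viewer.camera(n); cv2.imwrite(f"pics/{n}0.png",c["color"]); pickle.dump(c,open(n+"0.pkl","wb"))
    print(n,c["fx"],c["cx"],c["cy"],c["k1"],np.round(c["pose"],3))
E
```

```text
pics
18.8 {'time_s': 0.0, 'joint_positions': array([-1.21958432e+00,  1.24485369e-01,  1.65162741e+00, -1.32981811e-05,
        1.36745573e+00, -8.26154880e-02]), 'qvel': array([-0.00079645,  0.00156854,  0.00040689,  0.00069403,  0.00011896,
        0.00108909]), 'joint_torque': array([-1.76421632e-03, -4.17604852e+01, -3.59933639e+01,  7.72810914e-02,
        4.92132339e-02, -1.86481548e-04]), 'tcp_pos': array([ 272.97533566, -589.22816949,  213.42733604]), 'eef_rot': array([-3.06606214e+00, -6.75706374e-01,  4.35563777e-04]), 'contact_force': array([-0.8235659 , -0.92675979, -0.21523452]), 'ft_torque': array([0.03420427, 0.00407255, 0.02232511]), 'gripper_force': 0.0, 'width': 95.2019235921246}
scene 594.8314792329863 327.87016497463935 243.3151297708023 -0.005822986151550847 [[ 4.880000e-01 -7.490000e-01  4.470000e-01  1.236656e+03]
 [ 8.730000e-01  4.180000e-01 -2.520000e-01 -3.829870e+02]
 [ 2.000000e-03  5.130000e-01  8.580000e-01  1.406138e+03]
 [ 0.000000e+00  0.000000e+00  0.000000e+00  1.000000e+00]]
top 607.6995628948195 319.7964243441666 228.19539893880898 -0.10724020759614439 [[ 0.000000e+00  9.910000e-01 -1.350000e-01  3.864840e+02]
 [-1.000000e+00  3.000000e-03  1.800000e-02  3.073600e+01]
 [ 1.800000e-02  1.350000e-01  9.910000e-01  1.341316e+03]
 [ 0.000000e+00  0.000000e+00  0.000000e+00  1.000000e+00]]
```

View pics/top0.png

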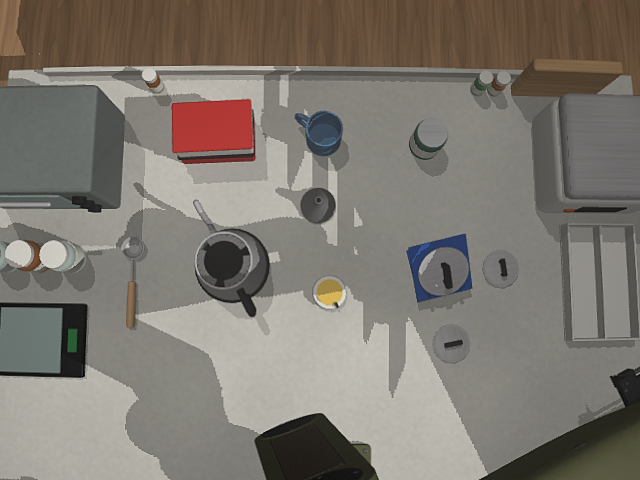

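View pics/scene0.png

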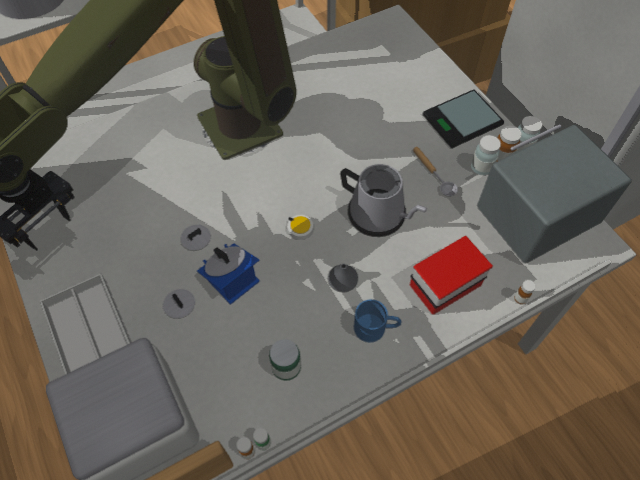

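Lid candidates in the top view are the disc on the blue rest (444,272), the disc on the shelf to the right (501,268) and the disc on the shelf below (451,343). I choose the one on the rest: it is the largest and the only one on a rest. I'll check it and the kettle mouth in one close crop. The kettle is at about (228,262), with the spout to the upper left and the handle at (250,308).

Run:
```python
from h import *
import pickle
t=pickle.load(open("top0.pkl","rb"));s=pickle.load(open("scene0.pkl","rb"))
f=lambda c,x,y,w,h,k:cv2.resize(c["color"][y:y+h,x:x+w],None,fx=k,fy=k,interpolation=cv2.INTER_CUBIC)
a=np.hstack([f(t,188,220,90,75,4.4),f(t,400,227,90,75,4.4)])
b=np.hstack([f(s,335,155,90,60,4.4),f(s,185,235,90,60,4.4)])
cv2.imwrite("pics/crop0.png",np.vstack([a,b])); print(a.shape,b.shape)
# black bar & blue board masks
for n,c,(x,y,w,h) in [("top",t,(415,240,55,55)),("scene",s,(200,240,45,35))]:
    im=c["color"][y:y+h,x:x+w]; m=(im.max(2)<40).astype(np.uint8)
    k,l,st,ce=cv2.connectedComponentsWithStats(m)
    for i in range(1,k):
        if st[i,4]>15: print(n,"dark",st[i],ce[i]+[x,y])
im=t["color"].astype(int); m=((im[...,0]>im[...,2]*1.8)&(im[...,0]>60)).astype(np.uint8); m[:, :395]=0;m[:,490:]=0;m[:220]=0;m[320:]=0
cs,_=cv2.findContours(m,0,1); c=max(cs,key=cv2.contourArea); r=cv2.minAreaRect(np.vstack([q for q in cs if cv2.contourArea(q)>5])); print(r,cv2.boxPoints(r))
```

```text
(330, 792, 3) (264, 792, 3)
top dark [ 26  23  11  25 165] [446.63030303 275.36969697]
scene dark [14  8 15 15 94] [221.28723404 254.54255319]
((440.85296630859375, 267.41180419921875), (54.57051086425781, 62.089115142822266), 75.96376037597656) [[404.11768 248.47064]
 [464.35297 233.4118 ]
 [477.58826 286.35297]
 [417.35297 301.4118 ]]
```

View pics/crop0.png

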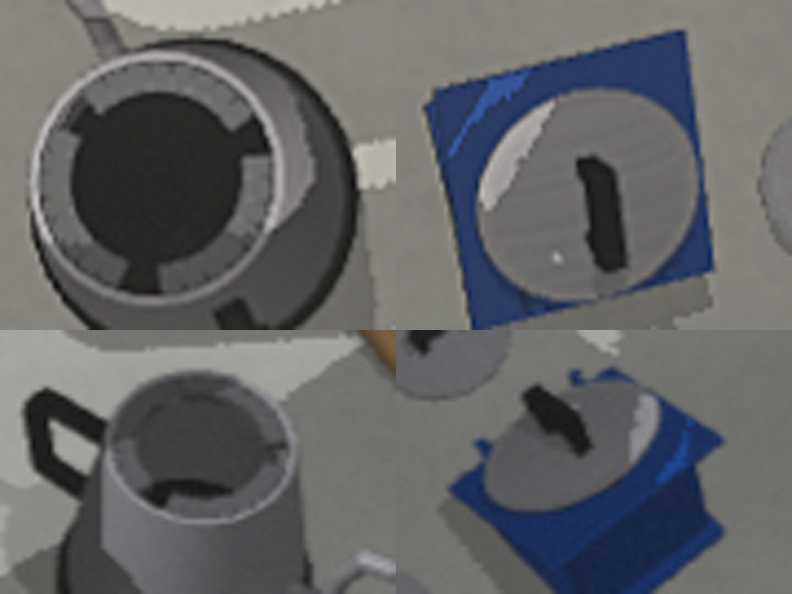

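The crop confirms the lid on the rest: it is the widest disc, with its bar from about (444,263) to (449,288). The kettle mouth is centred near (224,260), with notches at about (206,247), (245,251) and (220.5,282). Next I compute positions.

```bash
cat >> h.py <<'E'
def go(p,Rt,who=True):
    o=env.get_obs(); R0=R.from_rotvec(o["eef_rot"]); d=R0.inv().apply(np.asarray(p)-o["tcp_pos"]); rv=(R0.inv()*Rt).as_rotvec()
    print("tcp",np.round(o["tcp_pos"],1),"t",round(o["time_s"],2),"mm",np.round(d,1),"-> shift",np.round(d/300,4),"turn",np.round(np.degrees(rv)/60,4))
def lidR(yaw,lean):  # lid frame; lean towards -x
    return R.from_euler("ZY",[yaw,-lean])
FLIP=R.from_rotvec([np.pi,0,0]) # tool in lid axes: x same, y,z reversed
E
python3 - <<'E'
from h import *
import pickle
t=pickle.load(open("top0.pkl","rb"));s=pickle.load(open("scene0.pkl","rb"))
C=lambda u,v:(188+u/4.4,220+v/4.4); L=lambda u,v:(400+(u-396)/4.4,227+v/4.4)
S=lambda u,v:(335+u/4.4,155+(v-330)/4.4); SL=lambda u,v:(185+(u-396)/4.4,235+(v-330)/4.4)
m=plane(t,*C(157.5,178),150); print("mouth top",m, "scene", plane(s,*S(201,447),150))
for p in [(82,120),(250,137),(143,275)]:
    q=plane(t,*C(*p),150)-m; print("notch",np.hypot(*q[:2]),np.degrees(np.arctan2(q[1],q[0])))
for p in [(250,308)]:
    q=plane(t,*p,115)-m; print("handle dir",np.degrees(np.arctan2(q[1],q[0])))
a=plane(t,*L(427,103),105.5);b=plane(t,*L(685,32),105.5);c=plane(t,*L(712,270),44.5);print(a,b,c)
e=a-b;print("edge len",np.linalg.norm(e),"yaw",np.degrees(np.arctan2(e[1],e[0]))-90); e=b-c;print("side",np.linalg.norm(e),"yaw",np.degrees(np.arctan2(e[1],e[0])))
print("board ctr",(a+c)/2, (a+c)[:2]/2)
print("lid top",plane(t,*L(588,195),88),"scene",plane(s,*SL(572,448),88))
print("bar tri",tri(t,(446.6,275.4),s,(221.3,254.5)))
E
```

```text
mouth top [483.92491807 197.97031676 150.        ] scene [485.49940219 198.69426554 150.        ]
notch 43.11645127980842 53.044647319578615
notch 45.06705353516463 -65.73855395569598
notch 43.63847283885736 172.57288744152117
handle dir -151.87578438527743
[ 508.90498596 -170.59531334  105.5       ] [ 542.54282419 -293.76657667  105.5       ] [ 432.95092012 -319.7544758    44.5       ]
edge len 127.68188701057188 yaw 15.274892848425566
side 128.08886110828377 yaw 13.340332865348607
board ctr [ 470.92795304 -245.17489457   75.        ] [ 470.92795304 -245.17489457]
lid top [ 466.9968787  -249.40721984   88.        ] scene [ 470.87483407 -250.52285461   88.        ]
bar tri (array([ 457.39376626, -251.59669323,  105.65496533]), np.float64(0.4005334483837216))
```

Run:
```python
from h import *
l=lidR(np.radians(14.3),np.radians(28)); n=l.apply([0,0,1]); bar=np.array([456,-251.5,109])
go(bar+n*(130+3-18.8),l*FLIP)
```

```text
tcp [ 272.9 -589.3  213.5] t 0.1 mm [ 255.4 -239.4    4.2] -> shift [ 0.8512 -0.7979  0.0139] turn [-0.0447  0.4654  0.1719]
```

Call:
{"name": "arm_command", "arguments": {
  "motion": "-1 0.2 -0.2 0 0 0.11 0.04; -1 0.4 -0.4 0 -0.02 0.23 0.09; -1 0.6 -0.6 0.01 -0.035 0.35 0.13; -1 0.75 -0.72 0.014 -0.04 0.42 0.155; -1 0.851 -0.798 0.014 -0.045 0.465 0.172; -1 0.851 -0.798 0.014 -0.045 0.465 0.172; -1 0.851 -0.798 0.014 -0.045 0.465 0.172; -1 0.851 -0.798 0.014 -0.045 0.465 0.172; -1 0.851 -0.798 0.014 -0.045 0.465 0.172"
}}

```text
time_s: 1.23
tcp_pos: [404.0, -266.3, 210.5]
eef_rot: [-2.97, -0.371, -0.74]
contact_force: [0.0, 0.0, 0.5]
width: 95.1
gripper_force: 0.0
```

Run:
```python
from h import *
import pickle
c=viewer.camera("wrist"); cv2.imwrite("pics/w1.png",c["color"]); pickle.dump(c,open("w1.pkl","wb"))
o=env.get_obs(); print(o["tcp_pos"],o["eef_rot"],o["joint_positions"],o["contact_force"],np.round(c["pose"],3),c["fx"],c["k1"])
l=lidR(np.radians(14.3),np.radians(28)); bar=np.array([456,-251.5,109])
for p in [(0,0,7),(26,0,7),(-26,0,7),(0,0,-27+3),(55,0,-24),(0,55,-24)]: print(p,proj(c,bar+l.apply(p)))
```

```text
[ 403.92343768 -266.31875255  210.39894873] [-2.97039215 -0.37081305 -0.74022972] [-0.9684795  -0.43795632  2.2106328   0.48569463  1.22593386  0.22001949] [-0.50491681  0.17577833  0.15256566] [[ 2.45000e-01  9.48000e-01 -2.04000e-01  3.92560e+02]
 [-9.70000e-01  2.40000e-01 -4.90000e-02 -2.68603e+02]
 [ 2.00000e-03  2.10000e-01  9.78000e-01  3.96087e+02]
 [ 0.00000e+00  0.00000e+00  0.00000e+00  1.00000e+00]] 392.6458573814995 -0.04881436067110788
(0, 0, 7) [320.17820691 235.42244343]
(26, 0, 7) [320.08137498 200.38016457]
(-26, 0, 7) [320.27210263 268.78215418]
(0, 0, -24) [320.27454939 225.19683869]
(55, 0, -24) [320.09229904 156.06623773]
(0, 55, -24) [252.34966945 225.33984284]
```

View pics/w1.png

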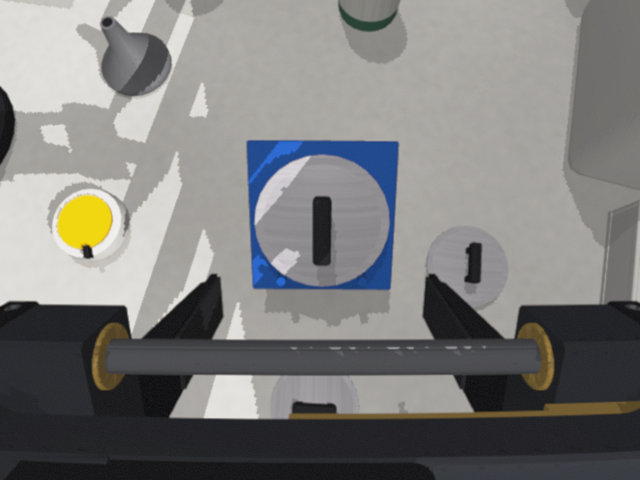

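The wrist view shows the lid disc at (322,220) and its bar from (322,197) to (322,265), parallel to the tool x axis. The bar is about 3 mm up-slope and 1.4 mm right of my estimate. I'll correct for that and descend.

Run:
```python
from h import *
l=lidR(np.radians(14.3),np.radians(28)); n=l.apply([0,0,1]); bar=np.array([458.5,-252.1,109.5])
go(bar+n*(3-18.8),l*FLIP)
```

```text
tcp [ 403.9 -266.3  210.4] t 1.27 mm [  2.5  -0.6 131.4] -> shift [ 0.0083 -0.0021  0.4379] turn [ 0.0023  0.0004 -0.0006]
```

Call:
{"name": "arm_command", "arguments": {
  "motion": "-0.4 0.0083 -0.002 0.12 0 0 0; -0.4 0.0083 -0.002 0.24 0 0 0; -0.4 0.0083 -0.002 0.34 0 0 0; -0.4 0.0083 -0.002 0.39 0 0 0; -0.4 0.0083 -0.002 0.415 0 0 0; -0.4 0.0083 -0.002 0.425 0 0 0; -0.4 0.0083 -0.002 0.432 0 0 0; -0.4 0.0083 -0.002 0.438 0 0 0; -0.4 0.0083 -0.002 0.438 0 0 0; -0.4 0.0083 -0.002 0.438 0 0 0"
}}

```text
time_s: 2.52
tcp_pos: [466.1, -249.3, 95.9]
eef_rot: [-2.97, -0.373, -0.741]
contact_force: [-0.2, -0.4, 0.2]
width: 66.4
gripper_force: 0.0
```

Run:
```python
from h import *
c=viewer.camera("wrist"); cv2.imwrite("pics/w2.png",c["color"])
l=lidR(np.radians(14.3),np.radians(28)); n=l.apply([0,0,1]); bar=np.array([458.5,-252.1,109.5])
go(bar+n*(3-18.8),l*FLIP); print(env.get_obs()["contact_force"])
```

```text
tcp [ 466.  -249.2   95.8] t 2.58 mm [-0.7  0.9 -0. ] -> shift [-0.0022  0.003  -0.0001] turn [ 0.0022 -0.      0.001 ]
[ 0.28474041  0.04390377 -0.20179654]
```

View pics/w2.png

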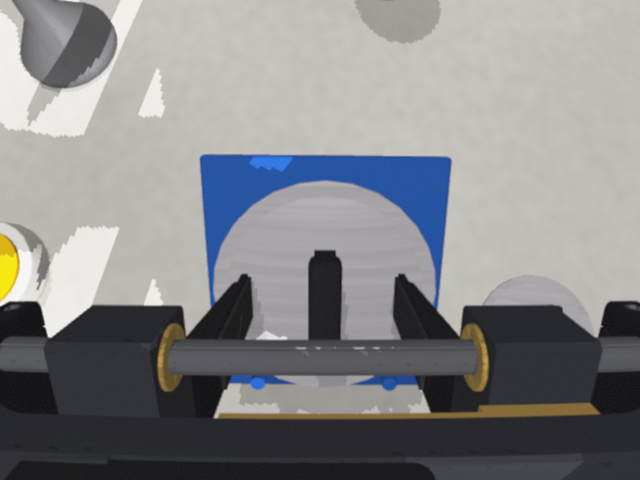

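The bar (x ≈ 325) lies midway between the fingertips (250 and 397), clear of the disc. I'll close the gripper.

Call:
{"name": "arm_command", "arguments": {
  "motion": "0 0 0 0 0 0 0; 0.5 0 0 0 0 0 0; 1 0 0 0 0 0 0; 1 0 0 0 0 0 0; 1 0 0 0 0 0 0; 1 0 0 0 0 0 0; 1 0 0 0 0 0 0; 1 0 0 0 0 0 0; 1 0 0 0 0 0 0; 1 0 0 0 0 0 0"
}}

```text
time_s: 3.82
tcp_pos: [466.1, -249.3, 95.7]
eef_rot: [-2.97, -0.373, -0.741]
contact_force: [1.5, -0.3, -1.9]
width: 13.5
gripper_force: 30.0
```

Gripped: width 13.5 mm, force 30 N. I'll lift along the lid's axis.

Call:
{"name": "arm_command", "arguments": {
  "motion": "1 0 0 -0.01 0 0 0; 1 0 0 -0.03 0 0 0; 1 0 0 -0.06 0 0 0; 1 0 0 -0.1 0 0 0; 1 0 0 -0.16 0 0 0; 1 0 0 -0.24 0 0 0; 1 0 0 -0.34 0 0 0; 1 0 0 -0.44 0 0 0; 1 0 0 -0.5 0 0 0; 1 0 0 -0.5 0 0 0; 1 0 0 -0.5 0 0 0"
}}

```text
time_s: 5.2
tcp_pos: [397.4, -265.9, 227.3]
eef_rot: [-2.969, -0.373, -0.739]
contact_force: [-0.0, 0.3, -2.5]
width: 14.0
gripper_force: 30.0
```

Run:
```python
from h import *
import pickle
c=viewer.camera("top"); pickle.dump(c,open("t3.pkl","wb")); w=viewer.camera("wrist"); pickle.dump(w,open("w3.pkl","wb"))
f=lambda c,x,y,ww,h,k:cv2.resize(c["color"][y:y+h,x:x+ww],None,fx=k,fy=k,interpolation=cv2.INTER_CUBIC)
s=viewer.camera("scene")
cv2.imwrite("pics/lift.png",np.hstack([cv2.resize(w["color"],(400,300)),f(s,130,150,160,120,2.5)]))
o=env.get_obs();print(o["width"],o["contact_force"],o["ft_torque"])
m=[484.5,198.2,150]; lid=lidR(np.radians(53.3),0)
go([m[0],m[1],150+30-18.8+70],lid*FLIP)
```

```text
13.592718293183992 [ 0.10557688 -0.26669377 -1.68673626] [-0.03459384  0.38416453 -0.00327011]
tcp [ 397.5 -265.6  226.8] t 5.35 mm [ 177.9 -427.9   89.3] -> shift [ 0.593  -1.4264  0.2977] turn [ 0.1585 -0.4474 -0.6365]
```

View pics/lift.png

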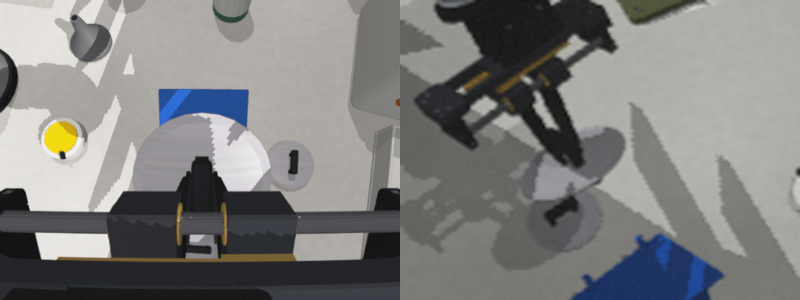

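Run:
```python
from h import *
import pickle
w=pickle.load(open("w3.pkl","rb")); o=env.get_obs(); T=R.from_rotvec(o["eef_rot"]); p=o["tcp_pos"]
g=cv2.cvtColor(w["color"],cv2.COLOR_BGR2GRAY)
print(g[165:200:1,322], g[165:200,340])
def tool(u,v,z):
    a,d=ray(w,u,v); a=T.inv().apply(a-p); d=T.inv().apply(d); return a+d*(z-a[2])/d[2]
for u,v in [(323,179),(323,181),(323,183)]: print(tool(u,v,8.2))
lid=lidR(np.radians(53.3),0)
go([440,-40,232],lidR(np.radians(34),0)*FLIP)
```

```text
[ 72  72  73  71  73  71  73  73  72  73  72  71  72  74  94 147 201 223
 224 222 217 191 153 144 145 146 146 146 146 146 148 152 156 157 158] [ 74  70  72  71  72  73  72  72  70  73  74  73  72  70  73  74 100 159
 213 223 221 217 213 212 213 214 214 213 214 214 214 215 216 220 221]
[54.0862833   0.14207085  8.2       ]
[53.18249539  0.14167439  8.2       ]
[52.27638554  0.14127744  8.2       ]
tcp [ 397.5 -265.6  226.8] t 5.35 mm [  88.1 -208.1   40.8] -> shift [ 0.2937 -0.6938  0.136 ] turn [ 0.0801 -0.4611 -0.3214]
```

Call:
{"name": "arm_command", "arguments": {
  "motion": "1 0.04 -0.1 0 0.01 -0.07 -0.05; 1 0.09 -0.21 0.02 0.03 -0.16 -0.11; 1 0.15 -0.34 0.05 0.05 -0.25 -0.17; 1 0.2 -0.48 0.08 0.06 -0.33 -0.23; 1 0.25 -0.59 0.11 0.07 -0.4 -0.28; 1 0.28 -0.66 0.13 0.08 -0.44 -0.31; 1 0.294 -0.694 0.136 0.08 -0.461 -0.321; 1 0.294 -0.694 0.136 0.08 -0.461 -0.321; 1 0.294 -0.694 0.136 0.08 -0.461 -0.321"
}}

```text
time_s: 6.48
tcp_pos: [440.1, -41.2, 232.8]
eef_rot: [3.003, 0.915, 0.001]
contact_force: [0.3, -0.8, -1.4]
width: 13.9
gripper_force: 30.0
```

Run:
```python
from h import *
print(env.get_obs()["joint_positions"],env.get_obs()["width"])
T=lidR(np.radians(53.3),0)*FLIP
go(np.array([484.5,198.2,232])-T.apply([-1.5,0,0]),T)
```

```text
[-2.14071431e-01 -3.72082246e-01  2.06985324e+00 -1.43390756e-03
  1.44215905e+00  7.65685921e-01] 13.933901117452537
tcp [440.1 -41.2 232.8] t 6.47 mm [ 171.7 -174.6    0.4] -> shift [ 0.5725 -0.5818  0.0014] turn [ 2.100e-03  2.000e-04 -3.238e-01]
```

Call:
{"name": "arm_command", "arguments": {
  "motion": "1 0.08 -0.08 0 0 0 -0.05; 1 0.18 -0.18 0 0 0 -0.11; 1 0.29 -0.295 0 0 0 -0.17; 1 0.4 -0.405 0 0 0 -0.23; 1 0.49 -0.5 0 0 0 -0.28; 1 0.55 -0.56 0 0 0 -0.31; 1 0.572 -0.582 0.001 0.002 0 -0.324; 1 0.572 -0.582 0.001 0.002 0 -0.324; 1 0.572 -0.582 0.001 0.002 0 -0.324"
}}

```text
time_s: 7.6
tcp_pos: [485.3, 198.9, 232.3]
eef_rot: [2.808, 1.409, -0.0]
contact_force: [-0.0, 0.9, -2.4]
width: 13.7
gripper_force: 30.0
```

Run:
```python
from h import *
import pickle
t=viewer.camera("top");s=viewer.camera("scene");w=viewer.camera("wrist")
pickle.dump((t,s,w),open("k4.pkl","wb"))
f=lambda c,x,y,ww,h,k:cv2.resize(c["color"][y:y+h,x:x+ww],None,fx=k,fy=k,interpolation=cv2.INTER_CUBIC)
cv2.imwrite("pics/k4.png",np.hstack([f(s,310,110,133,100,3),f(w,0,0,640,480,.625)]))
T=lidR(np.radians(53.3),0)*FLIP; o=env.get_obs(); print(o["joint_positions"],o["ft_torque"],o["contact_force"])
print(T.as_rotvec())
go(np.array([484.5,198.2,232])-T.apply([-1.5,0,0]),T)
p=o["tcp_pos"];R0=R.from_rotvec(o["eef_rot"])
org=p+R0.apply([-1.5,0,11.2]); print("lid org",org,[proj(c,org+[0,0,3]) for c in (t,s,w)],"mouth",[proj(c,[484.5,198.2,150]) for c in(t,s,w)])
```

```text
[ 2.87515941e-01 -1.67642607e-01  1.90704415e+00 -3.03790582e-04
  1.40211683e+00  9.27972999e-01] [-0.04574745 -0.05111128 -0.01021554] [ 0.10628714 -0.60095915 -2.60501285]
[2.80783976e+00 1.40912750e+00 8.62841741e-17]
tcp [485.2 199.3 232.4] t 7.75 mm [0.2 0.1 0.4] -> shift [0.0006 0.0002 0.0014] turn [0.0003 0.0001 0.0001]
lid org [484.33656255 198.08484666 221.21039053] [array([218.16998534, 256.92821998]), array([382.52705181, 163.61355776]), array([322.39839917, 293.23144005])] mouth [array([223.68463307, 260.16221313]), array([380.32056566, 181.39703201]), array([322.52745789, 247.90859549])]
```

View pics/k4.png

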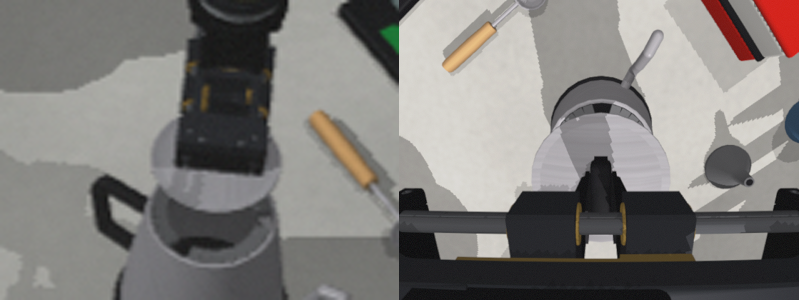

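Run:
```python
from h import *
import pickle
t,s,w=pickle.load(open("k4.pkl","rb")); o=env.get_obs(); p=o["tcp_pos"];R0=R.from_rotvec(o["eef_rot"]); org=p+R0.apply([-1.5,0,11.2]); m=np.array([484.5,198.2,150])
th=np.linspace(0,2*np.pi,73); ci=lambda c,r,z:[c+[r*np.cos(a),r*np.sin(a),z] for a in th]
out=[]
for c,(x,y,ww,h,k) in [(w,(200,130,240,180,2.5)),(s,(345,145,70,65,6))]:
    I=cv2.resize(c["color"][y:y+h,x:x+ww],None,fx=k,fy=k,interpolation=cv2.INTER_CUBIC)
    for pts,col in [(ci(m,57.5,0),(0,0,255)),(ci(m,39,0),(0,255,255)),(ci(org,55,3),(0,255,0)),([m+R.from_euler("z",53.3,degrees=True).apply([r,b,0]) for r in(39,48) for b in(-8,8)],(255,0,255))]:
        for q in pts:
            u,v=(proj(c,q)-[x,y]+.5)*k; cv2.circle(I,(int(u),int(v)),1,col,-1)
    out.append(I[:390])
J=np.zeros((390,800,3),np.uint8); a=out[0][:, 30:430]; J[:a.shape[0],:400]=a; b=out[1]; J[:b.shape[0],400:400+b.shape[1]]=b[:, :400]
cv2.imwrite("pics/ov.png",J)
```

```text
(no output)
```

View pics/ov.png

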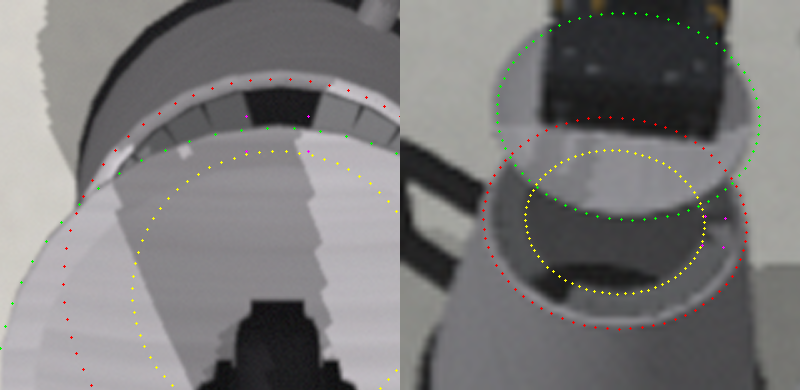

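The overlay shows the lid matching its predicted outline. The rim and notch lie about 1.8 mm further along tool +x and about 0.6 mm along +y, and the notch lines up with the lug. I'll correct and descend.

Call:
{"name": "arm_command", "arguments": {
  "motion": "1 0.006 0.002 0.05 0 0 0; 1 0.006 0.002 0.1 0 0 0; 1 0.006 0.002 0.14 0 0 0; 1 0.006 0.002 0.165 0 0 0; 1 0.006 0.002 0.18 0 0 0; 1 0.006 0.002 0.19 0 0 0; 1 0.006 0.002 0.195 0 0 0; 1 0.006 0.002 0.2 0 0 0; 1 0.006 0.002 0.2 0 0 0; 1 0.006 0.002 0.2 0 0 0"
}}

```text
time_s: 9.0
tcp_pos: [486.8, 201.2, 172.5]
eef_rot: [2.807, 1.411, 0.0]
contact_force: [0.3, 0.2, -1.9]
width: 13.9
gripper_force: 30.0
```

Call:
{"name": "arm_command", "arguments": {
  "motion": "1 0 0 0.004 0 0 0; 1 0 0 0.008 0 0 0; 1 0 0 0.012 0 0 0; 1 0 0 0.012 0 0 0"
}}

```text
time_s: 9.5
tcp_pos: [486.6, 201.2, 168.5]
eef_rot: [2.807, 1.411, -0.001]
contact_force: [-0.4, -0.4, -1.6]
width: 14.0
gripper_force: 30.0
```

Run:
```python
from h import *
o=env.get_obs(); print(o["tcp_pos"],o["contact_force"],o["ft_torque"])
```

```text
[486.61017213 201.16216262 168.50737955] [-0.36560788 -0.4202182  -1.58392074] [-0.02877075 -0.00967466 -0.01300355]
```

Call:
{"name": "arm_command", "arguments": {
  "motion": "1 0 0 0.003 0 0 0; 1 0 0 0.006 0 0 0; 1 0 0 0.009 0 0 0; 1 0 0 0.009 0 0 0"
}}

```text
time_s: 10.0
tcp_pos: [486.7, 201.2, 165.9]
eef_rot: [2.807, 1.411, -0.0]
contact_force: [0.6, -0.2, -1.7]
width: 13.4
gripper_force: 30.0
```

Run:
```python
from h import *
o=env.get_obs(); print(o["tcp_pos"],o["contact_force"],o["ft_torque"])
```

```text
[486.68784633 201.18030125 165.90635287] [ 0.60716485 -0.18691431 -1.65326878] [ 0.0203384  -0.00969939 -0.03117589]
```

Call:
{"name": "arm_command", "arguments": {
  "motion": "1 0 0 0.003 0 0 0; 1 0 0 0.006 0 0 0; 1 0 0 0.008 0 0 0; 1 0 0 0.008 0 0 0"
}}

```text
time_s: 10.5
tcp_pos: [486.7, 201.2, 163.5]
eef_rot: [2.807, 1.411, -0.0]
contact_force: [-0.4, 0.1, -1.3]
width: 13.7
gripper_force: 30.0
```

Run:
```python
from h import *
o=env.get_obs(); print(o["tcp_pos"],o["contact_force"],o["ft_torque"])
```

```text
[486.70770296 201.18040617 163.53354295] [-0.36506229  0.07233644 -1.28896263] [ 0.00685352 -0.04924649  0.0301582 ]
```

Call:
{"name": "arm_command", "arguments": {
  "motion": "1 0 0 0.002 0 0 0; 1 0 0 0.004 0 0 0; 1 0 0 0.006 0 0 0; 1 0 0 0.006 0 0 0"
}}

```text
time_s: 11.0
tcp_pos: [486.7, 201.2, 161.8]
eef_rot: [2.807, 1.411, -0.0]
contact_force: [0.8, -0.3, -1.5]
width: 13.8
gripper_force: 30.0
```

Run:
```python
from h import *
o=env.get_obs(); print(o["tcp_pos"],o["contact_force"],o["ft_torque"])
```

```text
[486.69485267 201.20967221 161.75147292] [ 0.82643862 -0.28392461 -1.50428358] [0.05558839 0.00478942 0.03990603]
```

Call:
{"name": "arm_command", "arguments": {
  "motion": "1 0 0 0.002 0 0 0; 1 0 0 0.003 0 0 0; 1 0 0 0.004 0 0 0; 1 0 0 0.004 0 0 0"
}}

```text
time_s: 11.5
tcp_pos: [486.8, 201.2, 160.8]
eef_rot: [2.807, 1.411, -0.0]
contact_force: [-0.5, -0.2, -1.0]
width: 13.7
gripper_force: 30.0
```

Run:
```python
from h import *
o=env.get_obs(); print(o["tcp_pos"],o["contact_force"],o["ft_torque"])
```

```text
[486.76113682 201.21250599 160.76494648] [-0.54431642 -0.21103483 -1.02715004] [-0.03498695  0.01771515 -0.02224396]
```

Call:
{"name": "arm_command", "arguments": {
  "motion": "1 0 0 0.002 0 0 0; 1 0 0 0.003 0 0 0; 1 0 0 0.004 0 0 0; 1 0 0 0.004 0 0 0"
}}

```text
time_s: 12.0
tcp_pos: [486.8, 201.2, 160.7]
eef_rot: [2.806, 1.411, -0.0]
contact_force: [-3.3, -1.4, 6.3]
width: 13.8
gripper_force: 30.0
```

Run:
```python
from h import *
o=env.get_obs(); print(o["tcp_pos"],o["contact_force"],o["ft_torque"])
```

```text
[486.79807189 201.21422668 160.74177502] [-3.27953217 -1.35312406  6.3252952 ] [-0.28435718  0.81473606  0.02261075]
```

Contact is at TCP z = 160.7, against 161.2 expected when seated and 167 if the lugs were riding on the collar. I'll check this in pictures before letting go.

Run:
```python
from h import *
import pickle
s=viewer.camera("scene");w=viewer.camera("wrist"); pickle.dump((s,w),open("k5.pkl","wb"))
f=lambda c,x,y,ww,h,k:cv2.resize(c["color"][y:y+h,x:x+ww],None,fx=k,fy=k,interpolation=cv2.INTER_CUBIC)
cv2.imwrite("pics/k5.png",np.hstack([f(s,340,140,80,75,5),f(w,180,110,280,263,400/280)[:375]]))
```

```text
(no output)
```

View pics/k5.png

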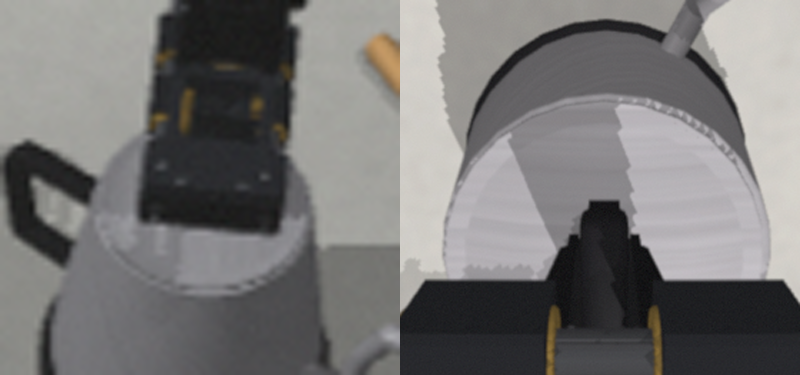

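The lid looks flush inside the rim all round in both views. I'll test the seat with a light press and a small wiggle.

Call:
{"name": "arm_command", "arguments": {
  "motion": "1 0 0 0.001 0 0 0.02; 1 0 0 0.002 0 0 0.02; 1 0 0 0.002 0 0 -0.02; 1 0 0 0.002 0 0 -0.02; 1 0 0 0.002 0 0 0; 1 0 0 0.002 0 0 0"
}}

```text
time_s: 12.85
tcp_pos: [488.0, 201.6, 160.7]
eef_rot: [2.806, 1.411, 0.005]
contact_force: [-1.4, 0.6, 6.5]
width: 13.6
gripper_force: 30.0
```

Run:
```python
from h import *
o=env.get_obs(); print(o["tcp_pos"],o["eef_rot"],o["contact_force"],o["ft_torque"])
```

```text
[487.95327889 201.61728485 160.74287434] [2.80594774 1.41126158 0.00515597] [-1.43612416  0.55190198  6.46215142] [-0.0662613   0.27437995  0.11798437]
```

Call:
{"name": "arm_command", "arguments": {
  "motion": "1 0 0 -0.003 0 0 0; 1 0 0 -0.004 0 0 0; 0.6 0 0 -0.004 0 0 0; 0.2 0 0 -0.004 0 0 0; 0 0 0 -0.004 0 0 0; -0.2 0 0 -0.004 0 0 0; -0.4 0 0 -0.004 0 0 0; -0.4 0 0 -0.004 0 0 0; -0.4 0 0 -0.004 0 0 0; -0.4 0 0 -0.004 0 0 0"
}}

```text
time_s: 14.1
tcp_pos: [486.8, 201.2, 160.1]
eef_rot: [2.807, 1.411, -0.0]
contact_force: [-0.0, 0.5, -0.2]
width: 66.0
gripper_force: 0.0
```

Call:
{"name": "arm_command", "arguments": {
  "motion": "-0.4 0 0 -0.02 0 0 0; -0.4 0 0 -0.06 0 0 0; -0.4 0 0 -0.12 0 0 0; -0.4 0 0 -0.22 0 0 0; -0.4 0 0 -0.34 0 0 0; -0.4 -0.1 0 -0.44 0 0 0; -0.4 -0.3 0 -0.5 0 0 0; -0.4 -0.5 0 -0.5 0 0 0; -0.4 -0.6 0 -0.5 0 0 0; -0.4 -0.6 0 -0.5 0 0 0; -0.4 -0.6 0 -0.5 0 0 0"
}}

```text
time_s: 15.48
tcp_pos: [379.9, 57.1, 311.0]
eef_rot: [2.806, 1.411, 0.002]
contact_force: [0.2, -0.5, -0.3]
width: 66.7
gripper_force: 0.0
```

Run:
```python
from h import *
s=viewer.camera("scene");t=viewer.camera("top"); o=env.get_obs(); print(o["tcp_pos"],o["contact_force"],o["width"])
f=lambda c,x,y,ww,h,k:cv2.resize(c["color"][y:y+h,x:x+ww],None,fx=k,fy=k,interpolation=cv2.INTER_CUBIC)
m=np.array([485.5,198.7,150]); th=np.linspace(0,2*np.pi,60)
A=f(s,340,140,80,75,5);B=f(t,185,222,80,75,5)
cv2.imwrite("pics/end.png",np.hstack([A,B]))
```

```text
[379.86358867  57.40504154 310.32319438] [ 0.39058363 -0.25570965 -1.08423384] 66.4431314530396
```

View pics/end.png

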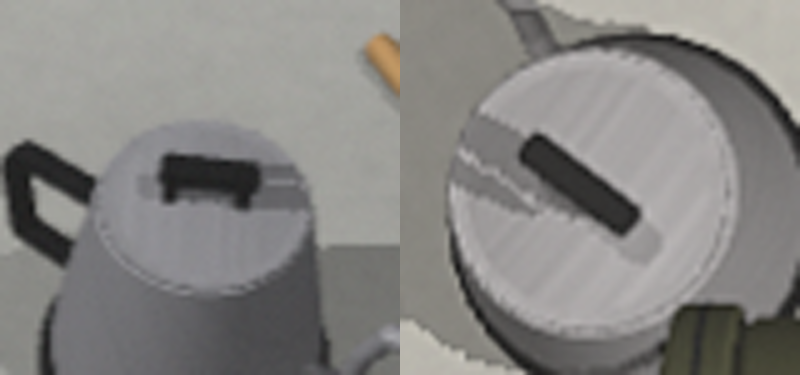

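The lid sits flush and level inside the rim with the bar upright at (383,174) in the scene view, and the robot is clear. I'm handing in the job.

```bash
python3 -c "
from bench import env
print(env.close_job())"
```

```text
the job is handed in; nothing more can be done
None
```

The steel lid is on the kettle: it came to rest at the fully seated height and looks flush and level on the rim, the gripper has let go and moved clear, and I handed the job in at about 15.5 s without seeing the verdict.

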